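# Draw the mixing board from under a light stack

### The arm

A 6-joint arm with a two-finger parallel gripper is mounted at the origin on a cart in front of the work surface, level with it; the furniture and walls round the work are solid. World frame = base frame: x ahead of the robot, y to its left, z up, the work surface at z = 0. Lengths are in m, angles in rad, forces in N, time in s.
With the tool pointing down it reaches from about 0.425 to 0.925 m from the base axis. Payload 12.5 kg.
Tool frame: the origin (TCP) lies where the fingers leave the gripper's body, on its centre line; the fingertips stand 73 mm ahead of it and the grasp point (between the pads) lies 54 mm ahead of it; z points along the fingers, y is the line along which they close (so a half turn about z gives the same grasp; the last joint's range is limited). The gripper opens to 85 mm and grips with 20 to 120 N. Pads are 22 mm wide; open, the fingers measure 114 mm over their backs; the gripper's body (76 mm by 85 mm) begins 54 mm behind the grasp point. The pads swing forward as they close: fully open they stand 13 mm farther back than shut.
Start: joints at [-1.432, 0.491, 1.559, -0, 1.092, -0.106], TCP at [0.151, -0.606, 0.304] pointing down, gripper open.
Joint ranges: [-3.1, 3.1], [-0.84, 2.19], [0.05, 2.79], [-1.13, 4.28], [0.06, 2.93], [-2.69, 2.69]. Speed limits (rad/s): [2.22, 2.22, 2.79, 3.14, 3.14, 3.14].

### API

Orientations are given as a 3x3 rotation matrix whose columns are the frame's x, y, z axes.
In Python, from cell import ctrl, imaging gives the robot as it stands.
- The arm moves only by the tool step_arm, never from a script. Its argument "motion" is text: rows parted by semicolons, each of 7 numbers parted by spaces: the shift along the tool's x, y, z in cm, then the turn, a rotation vector about the tool's x, y, z in rad, then the finger opening in cm, from 0 to 8.54. In form: tx ty tz ax ay az hand; .... A call has exactly 8 rows; each row is the pose to reach, as a shift and turn from the pose commanded when the call began, along the tool's axes at that moment; what a row does not reach only later rows make up. A row lasts 1/12 s, in which the tool goes at most 41.7 mm and 7.16 degrees, less where a joint would pass 70% of its speed; a pose out of reach is approached as far as the arm can. A call with a gripper value outside its range is refused whole. The fingers move at their own pace and stop on an object; "newtons" is the grip in N (left out, the last holds). Time passes only in rows, so rows that repeat a pose let the fingers close, or fill a call up. It gives the time, the measured TCP pose, the force, the opening and the grip force at its end, in the units of the state.
- ctrl.get_obs(): the state, without advancing time (a new reading comes with each control period).
- imaging.grab_frame(name): name is "side" or "top"; returns (picture, depth): 480x640x3 uint8, red, green, blue; 480x640 float32, m along the optical axis (not along the pixel's ray), 0 where there is no reading.
- imaging.camera_params(name): a dict with "intrinsics" (3x3 intrinsics, pixels), "rvec" (rotation vector, rad) and "tvec" (3), from world to camera coordinates, as OpenCV has them. Camera axes: x right, y down, z forward; pixel columns grow to the right and rows downward; lengths in m; the calibration is good to about 2 mm. A picture is of the moment at which its call begins. camera_params takes no time and is no camera call.
- ctrl.close_job(): hands the job in; it is judged then, once.
The state is a dict: "time": time; "joint_pos": joint angles; "qvel": joint speeds; "joint_efforts": joint torques, N m; "eef_pos": TCP position; "tool_rot": TCP orientation; "ft_force": force on the tool from outside, world axes, zero at the start; "moment": the same for the moment, N m; "grip_width": finger opening in m; "gripper_force": force on a finger pad.
Only numpy, scipy, OpenCV 4.12 (cv2) and the standard library are available. Lean on these libraries where they do the work, as an engineer would, in place of code of your own. Each camera call takes 0.05 s, during which the arm holds its last target. There are 200 camera calls.

### The job

The white filler mixing board is stuck under a small stack (white carton, sanding block, dose cup) that stands behind the yellow bench stop. Slide the board out by its blue grip, towards the robot and through under the stop, so that the stack settles upright and still stacked behind the stop, without the robot touching the stack or anything falling off it. Then lay the board flat and centred on the round black mat and let go, leaving the filler pot, tape roll and paint roller where they are.

Things in the scene. Friction and masses are not known exactly. Their poses are not given: they have to be found in the camera images.
- mixing_board: flat white plastic mixing board, 200 x 80 x 5 mm, 100 g; origin at the centre of its underside, x along its length (+x end lies under the stack), z up. A blue upright grip bar stands on its top at the -x end: 50 mm along x, 14 mm thick along y, centred at x = -70 mm, y = 0, its top 31 mm above the board's underside. It lies loose on the table
- bench_stop: yellow steel bridge fixed to the table; origin on the table, middle of its rear face, x to the stack, 2 to 5 mm behind this face, y along it. Fills x = -14 to 0 mm (feet to -30): posts at y = +-62 mm, 44 mm high, gap 102 mm, crossbar 30 mm above the table; feet to y = +-105. The board lies through the gap, grip on the -x side; pull it along -x. It is out of the stop when its centre is at x < -115 mm
- carton: small white carton, 55 mm deep (x) x 130 mm wide (y) x 50 mm high, 120 g, bottom of the stack, on the board (on the table once the board is out); origin at the centre of its underside, z up
- sanding_block: foam sanding block, dark with a red-brown top, 62 (x) x 115 (y) x 31 mm, lying flat on the carton; origin at the centre of its underside, z up
- dose_cup: small clear plastic dose cup with a beige fill, 52 mm across, 35 mm high, standing on the sanding block; origin at the centre of its underside, z up
- mixing_mat: round black rubber mat, 220 mm across, 2 mm thick, fixed to the table to the left or right of the stop; origin at the centre of its underside
- filler_pot: white plastic pot, 130 mm across, 138 mm high, on the other side of the stop from the mat; origin at the centre of its underside; not to be disturbed
- tape_roll: cream masking tape roll lying flat beyond the stack, 104 mm across, 25 mm high; origin at the centre of its underside; not to be disturbed
- roller: off-white paint roller cover lying on its side, 101 x 43 x 41 mm; origin at the centre of its underside; not to be disturbed

How it is judged:
By the outcome, as a careful person would: the job done as asked, in the order asked, and still so for the second after the job is handed in, with the robot touching nothing.
It also fails if it takes over 48 s, if anything falls off the work surface, if the arm or the gripper's body presses on something with over 40 N, if the wrist force passes 120 N, or if a joint passes its speed limit or range.

## Working session

There is one attempt and no reset: what is moved stays moved. The work goes in short steps, Python scripts to look and compute and a tool call to move; the robot and the scene stay as the last step left them, time stands still between calls to the robot, and variables do not carry over. Pictures are saved under pics/ and viewed, at most 10 in all, crops included, and the job is handed in when it is done.

Besides the shell and the picture viewer there is one more tool, called after "Emit:" as name(argument=value, ...) on one line, values as JSON. step_arm: Moves the arm, as the interface text tells. Its arguments: {"type":"object","properties":{"motion":{"type":"string"},"newtons":{"type":"number"}},"required":["motion"]}

```bash
mkdir -p pics; cat > h.py <<'E'
import numpy as np, cv2
from cell import ctrl, imaging
def grab(n):
    p,d=imaging.grab_frame(n); c=imaging.camera_params(n)
    K=np.array(c["intrinsics"]);R=cv2.Rodrigues(np.array(c["rvec"],float))[0];t=np.array(c["tvec"],float).ravel()
    v,u=np.mgrid[:480,:640]
    P=np.stack([(u-K[0,2])/K[0,0]*d,(v-K[1,2])/K[1,1]*d,d],-1)
    W=(P-t)@R; W[d==0]=np.nan
    return p,d,W
def save(p,n): cv2.imwrite("pics/"+n,np.ascontiguousarray(p[...,::-1]))
E
python3 - <<'E'
from h import *
for n in("top","side"):
    p,d,W=grab(n); save(p,n+"0.png"); np.savez(""+n+"0.npz",p=p,W=W)
    c=imaging.camera_params(n); R=cv2.Rodrigues(np.array(c["rvec"],float))[0]; print(n,-R.T@np.array(c["tvec"]).ravel(),R[2])
o=ctrl.get_obs(); print(o["time"],o["eef_pos"],o["tool_rot"],o["grip_width"])
E
```

```text
top [0.43901086 0.02032083 0.99312641] [ 0.19694089 -0.03390918 -0.97982879]
side [0.10112866 0.94851948 0.98083916] [ 0.37191536 -0.67487024 -0.63736107]
0.1 [ 0.1514683  -0.60624471  0.30342937] [[ 9.70179673e-01  2.42386837e-01 -1.51233859e-04]
 [ 2.42386874e-01 -9.70179258e-01  9.00851519e-04]
 [ 7.16305974e-05 -9.10644935e-04 -9.99999583e-01]] 0.08529935358054895
```

View pics/top0.png

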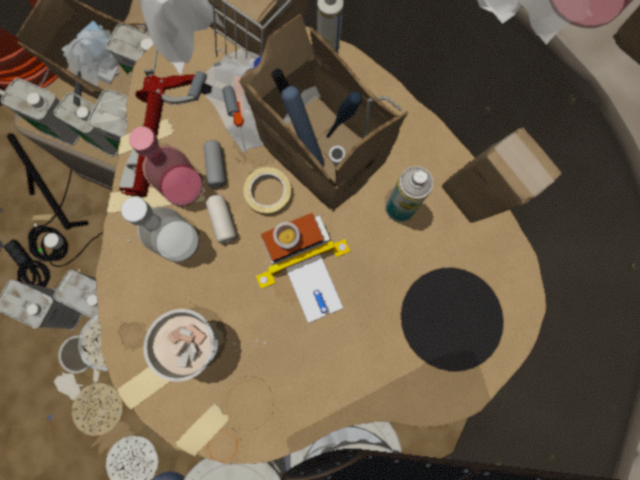

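View pics/side0.png

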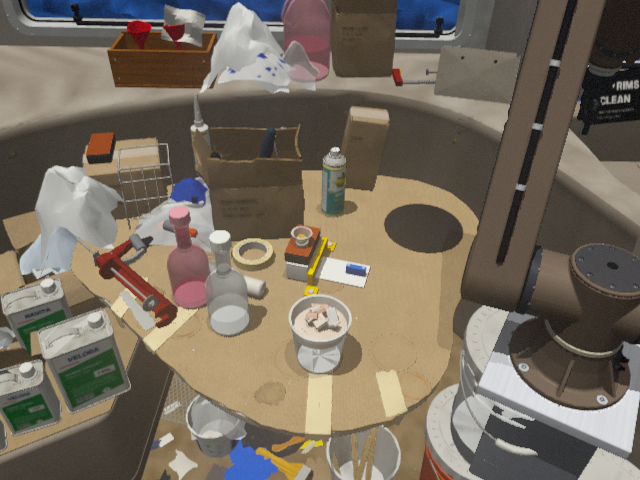

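The top view shows the yellow stop from (265,280) to (345,247), the blue grip at (320,302), the mat at (452,318), the stack with its cup at (287,236), and the pot at (182,345). The side view shows the stack upright behind the stop.

```bash
python3 - <<'E'
from h import *
z=np.load("top0.npz");p=z["p"];W=z["W"]
hsv=cv2.cvtColor(p,cv2.COLOR_RGB2HSV)
v,u=np.mgrid[:480,:640]
def rep(n,m):
    Q=W[m];Q=Q[~np.isnan(Q[:,0])]
    c=Q.mean(0);r=cv2.minAreaRect((Q[:,:2]*1000).astype(np.float32))
    e,V=np.linalg.eigh(np.cov(Q[:,:2].T));print(n,len(Q),"mean",c.round(4),"med z",np.median(Q[:,2]).round(4),"rect",np.round(r[0],1),np.round(r[1],1),round(r[2],1),"major",V[:,1].round(3), "zmax",Q[:,2].max().round(3))
    return Q
box=lambda a,b,c,d:(u>a)&(u<b)&(v>c)&(v<d)
blue=box(300,340,280,322)&(hsv[...,0]>95)&(hsv[...,0]<130)&(hsv[...,1]>110)
rep("grip",blue)
rep("gripTop",blue&(W[...,2]>0.02))
yel=box(245,360,230,295)&(hsv[...,0]>22)&(hsv[...,0]<35)&(hsv[...,1]>180)
rep("stop",yel); rep("stopTop",yel&(W[...,2]>0.03))
wh=box(285,350,255,325)&(((hsv[...,1]<50)&(hsv[...,2]>120)))
rep("board",wh|blue)
rep("mat",box(390,515,258,380)&(hsv[...,2]<45)&(W[...,2]>-0.01)&(W[...,2]<0.02))
rep("block",box(255,335,210,262)&((hsv[...,0]<12)|(hsv[...,0]>172))&(hsv[...,1]>130)&(W[...,2]>0.06))
rep("cup",box(265,310,215,255)&(W[...,2]>0.105))
rep("pot",box(135,235,300,390)&(W[...,2]>0.11))
rep("table",box(230,270,300,370))
rep("matall",box(440,465,300,340))
rep("bin/can",box(375,440,160,225)&(W[...,2]>0.05))
E
```

```text
grip 76 mean [ 0.5188 -0.0032  0.0295] med z 0.0294 rect [519.   -3.2] [29.5 11.2] 13.5 major [-0.974 -0.228] zmax 0.034
gripTop 76 mean [ 0.5188 -0.0032  0.0295] med z 0.0294 rect [519.   -3.2] [29.5 11.2] 13.5 major [-0.974 -0.228] zmax 0.034
stop 778 mean [0.6091 0.0226 0.0266] med z 0.0401 rect [607.3  20.5] [ 32.4 209.1] 14.6 major [-0.249  0.968] zmax 0.048
stopTop 460 mean [0.6124 0.0224 0.0419] med z 0.0422 rect [614.6  22.1] [ 16.8 146.1] 14.3 major [-0.25   0.968] zmax 0.048
board 2188 mean [0.5487 0.0048 0.0048] med z 0.0037 rect [549.5   4.4] [125.9  83.3] 14.3 major [-0.969 -0.248] zmax 0.034
mat 6571 mean [ 0.4398 -0.2746  0.0008] med z 0.0008 rect [ 443.2 -274.7] [208.1 208.1] 36.1 major [-0.956  0.292] zmax 0.007
block 1063 mean [0.6467 0.0289 0.0844] med z 0.0846 rect [649.7  34.5] [ 60.4 111. ] 14.7 major [-0.301  0.954] zmax 0.091
cup 265 mean [0.6498 0.0451 0.1155] med z 0.1165 rect [647.5  45.5] [48.6 50.1] 79.8 major [-0.959 -0.282] zmax 0.121
pot 1917 mean [0.4704 0.2677 0.1242] med z 0.1253 rect [470.6 267. ] [127.  127.4] 81.8 major [-0.457  0.889] zmax 0.139
table 2674 mean [ 0.4717  0.1524 -0.0015] med z -0.0015 rect [472.4 152.8] [ 81.9 142.8] 82.8 major [-0.994  0.105] zmax 0.005
matall 932 mean [ 0.439  -0.2756  0.0008] med z 0.0008 rect [ 439.4 -276. ] [50.8 83.4] 77.8 major [-0.97   0.242] zmax 0.006
bin/can 1561 mean [ 0.6901 -0.1999  0.1505] med z 0.1684 rect [ 722.5 -191.3] [125.8  63.9] 34.9 major [-0.915 -0.403] zmax 0.206
```

```bash
python3 - <<'E'
from h import *
z=np.load("top0.npz");p=z["p"]
save(cv2.resize(p[200:340,220:380],(800,600)[:2] if 0 else (684,599),interpolation=cv2.INTER_CUBIC),"crop0.png")
E
```

```text
(no output)
```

View pics/crop0.png

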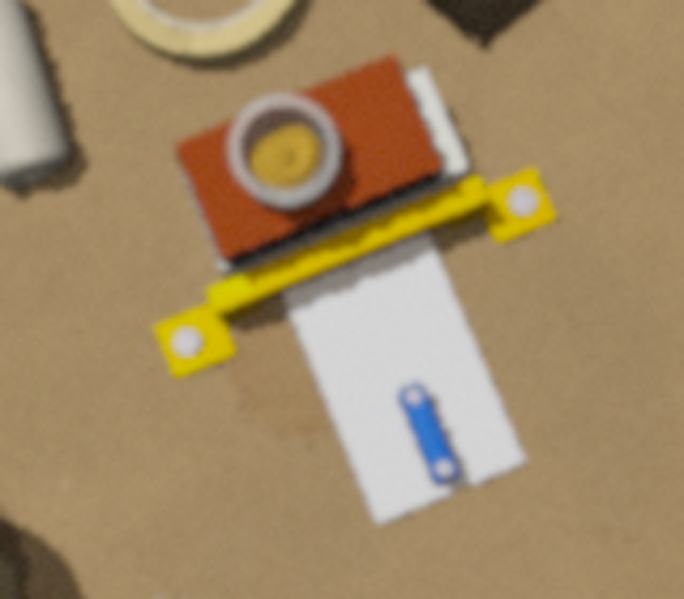

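The crop shows the grip from about (414,395) to (445,480), lying along the board. The tool yaw already matches the board (14°). I'll move over the grip first.

Emit:
step_arm(motion="1 -1 0 0 0 0 5; 3.6 -3.5 0 0 0 0 5; 6.4 -6.2 0 0 0 0 5; 9.2 -8.9 0 0 0 0 5; 12 -11.6 0 0 0 0 5; 14.8 -14.3 0 0 0 0 5; 17.6 -17 0 0 0 0 5; 20.4 -19.7 0 0 0 0 5", newtons=70)

```text
time: 0.77
eef_pos: [0.3022, -0.364, 0.3038]
tool_rot: [[0.97, 0.242, -0.0], [0.242, -0.97, 0.0], [-0.0, -0.0, -1.0]]
ft_force: [0.3, -0.7, 0.4]
grip_width: 0.0495
gripper_force: 0.0
```

Emit:
step_arm(motion="2.8 -2.7 0 0 0 0 5; 5.6 -5.4 0 0 0 0 5; 8.4 -8.1 0 0 0 0 5; 11.2 -10.8 0 0 0 0 5; 14 -13.5 0 0 0 0 5; 16.8 -16.2 0 0 0 0 5; 19.6 -18.9 0 0 0 0 5; 22.4 -21.6 0 0 0 0 5")

```text
time: 1.43
eef_pos: [0.4672, -0.1, 0.3039]
tool_rot: [[0.97, 0.242, -0.0], [0.242, -0.97, -0.0], [-0.0, 0.0, -1.0]]
ft_force: [0.3, -1.2, 0.0]
grip_width: 0.0498
gripper_force: 0.0
```

Emit:
step_arm(motion="2.6 -2.5 0.5 0 0 0 4; 5.2 -5 2 0 0 0 4; 7 -7 4 0 0 0 4; 8.2 -8.1 7 0 0 0 4; 8.4 -8.3 10 0 0 0 4; 8.4 -8.3 13 0 0 0 4; 8.4 -8.3 15 0 0 0 4; 8.4 -8.3 15 0 0 0 4")

```text
time: 2.1
eef_pos: [0.5267, -0.0007, 0.1502]
tool_rot: [[0.97, 0.243, -0.006], [0.243, -0.97, 0.001], [-0.006, -0.002, -1.0]]
ft_force: [0.0, -0.9, -0.4]
grip_width: 0.0401
gripper_force: 0.0
```

```bash
python3 - <<'E'
from h import *
p,d,W=grab("side"); save(cv2.resize(p[200:350,240:440],(800,600),interpolation=cv2.INTER_CUBIC),"side1.png")
o=ctrl.get_obs(); print(o["time"],o["eef_pos"],o["joint_pos"],o["grip_width"])
# side view grip estimate
hsv=cv2.cvtColor(p,cv2.COLOR_RGB2HSV)
def grip(p,W):
    hsv=cv2.cvtColor(p,cv2.COLOR_RGB2HSV)
    m=(hsv[...,0]>95)&(hsv[...,0]<130)&(hsv[...,1]>110)&(W[...,2]>.008)&(W[...,2]<.04)&(W[...,0]>.4)&(W[...,0]<.6)&(abs(W[...,1])<.1)
    Q=W[m]; print(len(Q),Q.mean(0),Q.min(0),Q.max(0))
grip(p,W)
z=np.load("side0.npz"); grip(z["p"],z["W"])
E
```

```text
2.15 [ 0.52742489 -0.00094582  0.15236404] [-1.27035525e-01  5.67212566e-01  1.94031485e+00 -1.52261321e-04
  6.38157394e-01  1.19898005e+00] 0.03991476136787209
26 [0.53096128 0.00439601 0.02965523] [ 0.52185838 -0.00450547  0.0253342 ] [0.54084607 0.01217123 0.03374388]
53 [0.5218163  0.00134063 0.02977268] [ 0.49725598 -0.00986804  0.02429896] [0.54218999 0.01539133 0.03525109]
```

View pics/side1.png

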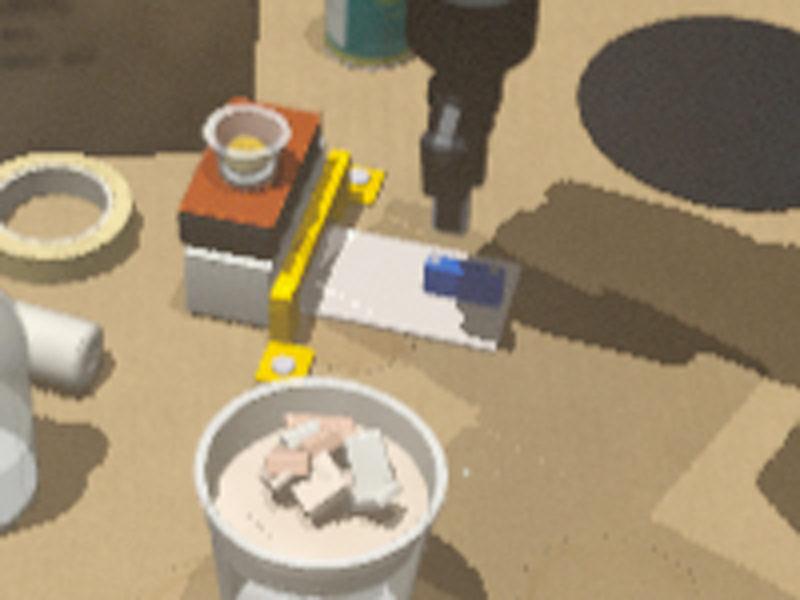

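The view shows the open fingers over the blue grip (crop about (465,280)) with the stack still upright, so I'll go down and close.

Emit:
step_arm(motion="0 0 1.5 0 0 0 4; 0 0 3.5 0 0 0 4; 0 0 5 0 0 0 4; 0 0 6.2 0 0 0 4; 0 0 6.8 0 0 0 4; 0 0 7.1 0 0 0 4; 0 0 7.1 0 0 0 4; 0 0 7.1 0 0 0 4")

```text
time: 2.82
eef_pos: [0.5284, -0.0012, 0.0838]
tool_rot: [[0.97, 0.242, 0.001], [0.242, -0.97, -0.0], [0.001, 0.001, -1.0]]
ft_force: [0.1, 0.9, -0.1]
grip_width: 0.0398
gripper_force: 0.0
```

Emit:
step_arm(motion="0 0 0 0 0 0 3; 0 0 0 0 0 0 2.4; 0 0 0 0 0 0 1.9; 0 0 0 0 0 0 1.5; 0 0 0 0 0 0 1; 0 0 0 0 0 0 1; 0 0 0 0 0 0 1; 0 0 0 0 0 0 1")

```text
time: 3.48
eef_pos: [0.5281, -0.0011, 0.0834]
tool_rot: [[0.97, 0.243, 0.0], [0.243, -0.97, -0.0], [0.0, 0.0, -1.0]]
ft_force: [-0.9, -0.2, 6.1]
grip_width: 0.0129
gripper_force: 69.1
```

Emit:
step_arm(motion="-0.1 0 -0.03 0 0 0 1; -0.25 0 -0.05 0 0 0 1; -0.45 0 -0.05 0 0 0 1; -0.7 0 -0.05 0 0 0 1; -0.95 0 -0.05 0 0 0 1; -1.2 0 -0.05 0 0 0 1; -1.45 0.01 -0.05 0 0 0 1; -1.7 0.01 -0.05 0 0 0 1")

```text
time: 4.15
eef_pos: [0.5114, -0.0054, 0.0834]
tool_rot: [[0.97, 0.242, 0.0], [0.242, -0.97, -0.0], [0.0, 0.0, -1.0]]
ft_force: [3.0, 0.8, -1.1]
grip_width: 0.0126
gripper_force: 68.3
```

```bash
cat >> h.py <<'E'
def stack():
    p,d,W=grab("top"); hsv=cv2.cvtColor(p,cv2.COLOR_RGB2HSV); v,u=np.mgrid[:480,:640]
    b=(u>240)&(u<350)&(v>190)&(v<275)
    for n,m in(("block",b&((hsv[...,0]<12)|(hsv[...,0]>172))&(hsv[...,1]>130)&(W[...,2]>.06)),("cup",b&(W[...,2]>.105)&(W[...,2]<.14))):
        Q=W[m]; r=cv2.minAreaRect((Q[:,:2]*1000).astype(np.float32)); A=np.c_[Q[:,:2]-Q[:,:2].mean(0),np.ones(len(Q))]
        print(n,len(Q),np.round(r[0],1),np.round(r[1],1),round(r[2],1),"z",np.linalg.lstsq(A,Q[:,2],rcond=None)[0].round(4))
    return p,d,W
E
python3 - <<'E'
from h import *
stack()
E
```

```text
block 1041 [647.3  33.8] [ 60.6 111.1] 14.6 z [0.0128 0.0019 0.0844]
cup 397 [684.9  -4.3] [ 51.3 172.7] 39.2 z [-0.0128 -0.0436  0.1169]
```

Emit:
step_arm(motion="-0.25 0 0 0 0 0 1; -0.5 0 0 0 0 0 1; -0.75 0 0 0 0 0 1; -1 0.01 0 0 0 0 1; -1.25 0.01 0 0 0 0 1; -1.5 0.01 0 0 0 0 1; -1.75 0.01 0 0 0 0 1; -2 0.01 0 0 0 0 1")

```text
time: 4.87
eef_pos: [0.492, -0.0103, 0.0834]
tool_rot: [[0.97, 0.242, 0.0], [0.242, -0.97, -0.0], [0.0, 0.0, -1.0]]
ft_force: [3.2, 0.2, -1.5]
grip_width: 0.0125
gripper_force: 68.4
```

Emit:
step_arm(motion="-0.25 0 0 0 0 0 1; -0.5 0 0 0 0 0 1; -0.75 0 0 0 0 0 1; -1 0.01 0 0 0 0 1; -1.25 0.01 0 0 0 0 1; -1.5 0.01 0 0 0 0 1; -1.75 0.01 0 0 0 0 1; -2 0.01 0 0 0 0 1")

```text
time: 5.53
eef_pos: [0.4723, -0.0152, 0.0834]
tool_rot: [[0.97, 0.242, -0.001], [0.242, -0.97, -0.0], [-0.001, -0.0, -1.0]]
ft_force: [1.5, 0.4, 0.7]
grip_width: 0.0124
gripper_force: 68.5
```

```bash
python3 - <<'E'
from h import *
stack()
E
```

```text
block 1098 [655.8  35.9] [ 60.5 111.4] 14.5 z [-0.0779 -0.0178  0.0823]
cup 362 [694.7  -2.8] [ 51.1 170.5] 33.0 z [-0.0847 -0.1013  0.1153]
```

Emit:
step_arm(motion="-0.2 0 0 0 0 0 1; -0.4 0 0 0 0 0 1; -0.6 0 0 0 0 0 1; -0.8 0.01 0 0 0 0 1; -1 0.01 0 0 0 0 1; -1.2 0.01 0 0 0 0 1; -1.4 0.01 0 0 0 0 1; -1.6 0.01 0 0 0 0 1")

```text
time: 6.25
eef_pos: [0.4571, -0.0192, 0.0834]
tool_rot: [[0.97, 0.242, -0.0], [0.242, -0.97, -0.0], [-0.0, 0.0, -1.0]]
ft_force: [1.1, 0.9, 1.1]
grip_width: 0.0124
gripper_force: 68.7
```

Emit:
step_arm(motion="-0.25 0 0 0 0 0 1; -0.5 0 0 0 0 0 1; -0.8 0 0 0 0 0 1; -1.1 0.01 0 0 0 0 1; -1.4 0.01 0 0 0 0 1; -1.7 0.01 0 0 0 0 1; -2 0.01 0 0 0 0 1; -2.2 0.01 0 0 0 0 1")

```text
time: 6.92
eef_pos: [0.4356, -0.0247, 0.0834]
tool_rot: [[0.97, 0.242, -0.0], [0.242, -0.97, -0.0], [-0.0, -0.0, -1.0]]
ft_force: [1.8, 0.4, -0.9]
grip_width: 0.0124
gripper_force: 68.5
```

```bash
python3 - <<'E'
from h import *
p,d,W=stack()
save(cv2.resize(p[200:350,220:420],(800,600),interpolation=cv2.INTER_CUBIC),"top2.png")
hsv=cv2.cvtColor(p,cv2.COLOR_RGB2HSV); v,u=np.mgrid[:480,:640]
m=(u>285)&(u<380)&(v>255)&(v<350)&(hsv[...,1]<50)&(hsv[...,2]>110)&(W[...,2]<.02)
Q=W[m]; s=(Q[:,:2]-[.6214,.0238])@np.array([.9686,.2487]); print("board end s", np.percentile(s,[0,1,99,99.7]))
print(ctrl.get_obs()["joint_pos"])
E
```

```text
block 1076 [647.2  33.6] [ 60.5 111.4] 14.9 z [0.0229 0.0063 0.0794]
cup 364 [685.6  -3.9] [ 50.6 174.6] 38.8 z [ 0.0154 -0.0606  0.1144]
board end s [-0.15607441 -0.13978684 -0.03045443 -0.02989438]
[-2.08345597e-01  6.31205742e-01  2.19912422e+00 -3.69713351e-04
  3.11748592e-01  1.11805156e+00]
```

View pics/top2.png

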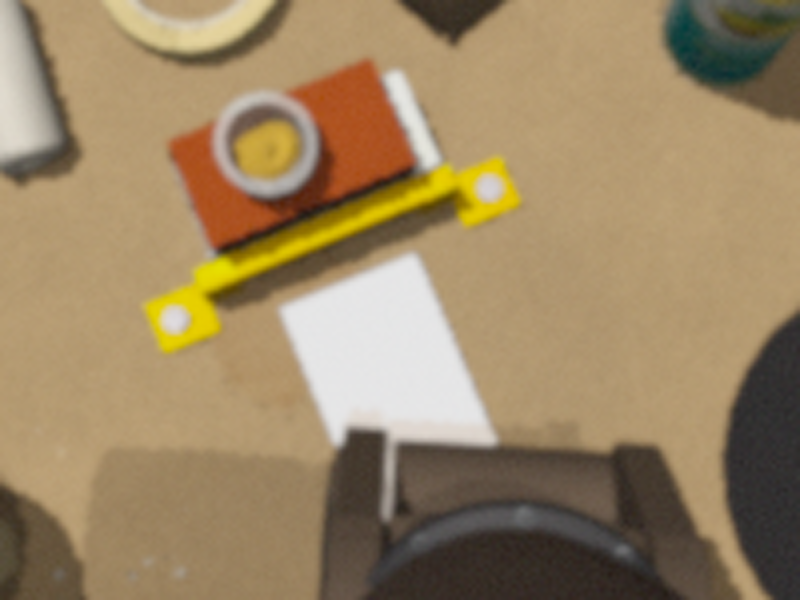

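The stack is level and upright behind the stop (crop (290,160)), and the board's far end at (350,280) is clear in front of it. Next I'll lift the board.

Emit:
step_arm(motion="0 0 -0.2 0 0 0 1; 0 0 -0.6 0 0 0 1; 0 0 -1.2 0 0 0 1; 0 0 -1.9 0 0 0 1; 0 0 -2.6 0 0 0 1; 0 0 -3.3 0 0 0 1; 0 0 -3.8 0 0 0 1; 0 0 -4 0 0 0 1")

```text
time: 7.63
eef_pos: [0.4362, -0.0246, 0.1244]
tool_rot: [[0.97, 0.242, 0.001], [0.242, -0.97, -0.0], [0.001, 0.001, -1.0]]
ft_force: [0.1, -0.0, -1.2]
grip_width: 0.0124
gripper_force: 68.3
```

Emit:
step_arm(motion="0 0.5 0 0 0 0 1; 0 1.5 0 0 0 0 1; -0.3 3 0 0 0 0 1; -0.8 4.8 0 0 0 0 1; -1.6 6.8 0 0 0 0 1; -2.5 8.8 0 0 0 0 1; -3.5 10.8 0 0 0 0 1; -4.5 12.8 0 0 0 0 1")

```text
time: 8.3
eef_pos: [0.423, -0.1615, 0.123]
tool_rot: [[0.97, 0.242, -0.0], [0.242, -0.97, 0.0], [-0.0, -0.0, -1.0]]
ft_force: [-0.3, -0.6, -0.9]
grip_width: 0.0124
gripper_force: 68.3
```

Emit:
step_arm(motion="-1 2 0 0 0 0 1; -2 4 0 0 0 0 1; -3 6 0 0 0 0 1; -4.2 8 0 0 0 0 1; -5.4 9.8 0 0 0 0 1; -6.4 11 0 0 0 0 1; -7 11.5 0 0 0 0 1; -7.1 11.6 0 0 0 0 1")

```text
time: 8.97
eef_pos: [0.3817, -0.2907, 0.123]
tool_rot: [[0.971, 0.24, -0.0], [0.24, -0.971, 0.0], [-0.0, -0.0, -1.0]]
ft_force: [-0.4, 0.9, -1.0]
grip_width: 0.0123
gripper_force: 68.3
```

```bash
python3 - <<'E'
from h import *
z=np.load("top0.npz");p=z["p"];W=z["W"]
for n in("top","side"):
    z=np.load(n+"0.npz");p=z["p"];W=z["W"]; g=p.max(2)
    m=(g<70)&(abs(W[...,2])<.012)&(np.hypot(W[...,0]-.44,W[...,1]+.275)<.13)
    c=max(cv2.findContours(cv2.morphologyEx(m.astype(np.uint8),cv2.MORPH_CLOSE,np.ones((5,5))),0,1)[0],key=cv2.contourArea)[:,0]
    Q=W[c[:,1],c[:,0],:2];Q=Q[~np.isnan(Q[:,0])]
    A=np.c_[2*Q,np.ones(len(Q))];s=np.linalg.lstsq(A,(Q**2).sum(1),rcond=None)[0]
    r=np.sqrt(s[2]+s[0]**2+s[1]**2); e=np.hypot(*(Q-s[:2]).T)-r; print(n,s[:2].round(4),r.round(4),"resid",e.std().round(4))
pics=[]
for n in("top","side"):
    p,d,W=grab(n); np.savez(""+n+"3.npz",p=p,W=W)
    c=(p[230:410,380:540] if n=="top" else p[170:290,340:500]); pics.append(cv2.resize(c,(400,450 if n=="top" else 300),interpolation=cv2.INTER_CUBIC))
pics[1]=cv2.copyMakeBorder(pics[1],0,150,0,0,0); save(np.hstack(pics),"mat3.png")
o=ctrl.get_obs(); print(o["time"],o["eef_pos"],o["tool_rot"])
E
```

```text
top [ 0.4431 -0.2746] 0.1062 resid 0.0008
side [ 0.4293 -0.2917] 0.0892 resid 0.0163
9.0667 [ 0.38229174 -0.28944034  0.12316623] [[ 9.70380367e-01  2.41581755e-01 -4.46042950e-04]
 [ 2.41581942e-01 -9.70380329e-01  4.27612933e-04]
 [-3.29527822e-04 -5.22703116e-04 -9.99999809e-01]]
```

View pics/mat3.png

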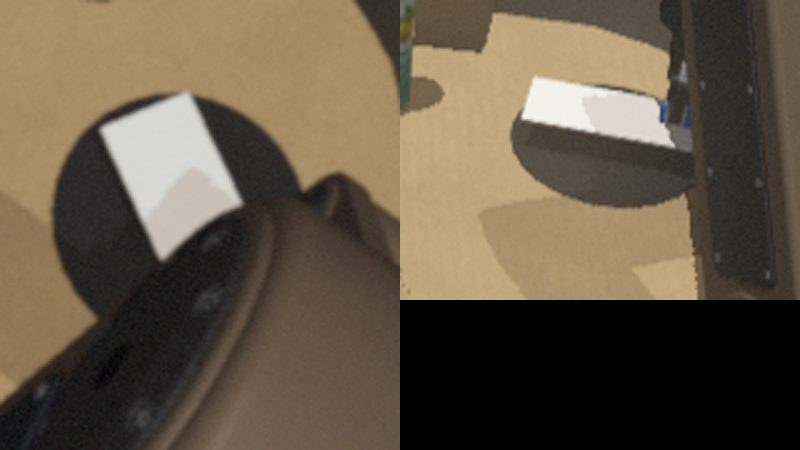

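The mat view shows the held board level, its far corners at about (105,130) and (190,95) in the left crop, over the mat. I'll now measure both in-plane.

```bash
cat >> h.py <<'E'
def ray(n,uv,z):
    c=imaging.camera_params(n);K=np.array(c["intrinsics"]);R=cv2.Rodrigues(np.array(c["rvec"],float))[0];C=-R.T@np.array(c["tvec"],float).ravel()
    D=np.c_[(uv-[K[0,2],K[1,2]])/[K[0,0],K[1,1]],np.ones(len(uv))]@R
    return (C+D*((z-C[2])/D[:,2])[:,None])[:,:2]
def up(p,b,k=4):
    a=cv2.resize(p[b[1]:b[3],b[0]:b[2]].max(2).astype(np.float32),None,fx=k,fy=k,interpolation=cv2.INTER_CUBIC); return a
def cont(m,b,k=4):
    c=max(cv2.findContours(m.astype(np.uint8),0,1)[0],key=cv2.contourArea)[:,0].astype(float)
    return (c+.5)/k-.5+[b[0],b[1]]
def circ(Q):
    s=np.r_[Q.mean(0),.1]
    for _ in range(6):
        f=np.hypot(*(Q-s[:2]).T)-s[2]; w=abs(f-np.median(f))<.004+.0*s[2]
        A=np.c_[2*Q[w],np.ones(w.sum())];t=np.linalg.lstsq(A,(Q[w]**2).sum(1),rcond=None)[0]; s=np.r_[t[:2],np.sqrt(t[2]+t[0]**2+t[1]**2)]
    f=np.hypot(*(Q-s[:2]).T)-s[2]; w=abs(f)<.004; return s.round(4),w.mean().round(2),f[w].std().round(4)
E
python3 - <<'E'
from h import *
for n,b in(("top",(385,250,525,390)),("side",(372,195,480,262))):
    p=np.load(n+"0.npz")["p"]; a=up(p,b)
    for th in(80,95): print(n,th,circ(ray(n,cont(a<th,b),.002)))
z=np.load("top3.npz");p=z["p"];W=z["W"];b=(400,250,490,340);a=up(p,b)
m=(p.max(2)>140)&(W[...,2]>.03)&(W[...,2]<.06)&(W[...,0]>.35)&(W[...,1]<-.2)
Q=W[m];A=np.c_[Q[:,:2]-Q[:,:2].mean(0),np.ones(len(Q))];print("board plane",Q.mean(0),np.linalg.lstsq(A,Q[:,2],rcond=None)[0])
k=cv2.resize(m.astype(np.uint8)[b[1]:b[3],b[0]:b[2]],None,fx=4,fy=4,interpolation=0)
k=cv2.dilate(k,np.ones((9,9)))
for th in(100,):
    E=ray("top",cont((a>th)&(k>0),b),.045)
    T=np.array([.3823,-.2894]);ux=np.array([.9704,.2416]);uy=np.array([-.2416,.9704]);s=(E-T)@ux;t=(E-T)@uy
    for nm,w,f,g in(("far",s>.155,s,t),("left",(t>.03)&(s>.06)&(s<.155),t,s),("right",(t<-.03)&(s>.09)&(s<.155),t,s)):
        print(nm,w.sum(),np.polyfit(g[w]-g[w].mean(),f[w],1).round(4),g[w].min(),g[w].max())
E
```

```text
top 80 (array([ 0.4432, -0.2743,  0.1074]), np.float64(1.0), np.float64(0.0004))
top 95 (array([ 0.4432, -0.2743,  0.1081]), np.float64(1.0), np.float64(0.0004))
side 80 (array([ 0.4463, -0.2719,  0.1065]), np.float64(0.99), np.float64(0.001))
side 95 (array([ 0.4465, -0.2719,  0.1076]), np.float64(1.0), np.float64(0.0008))
board plane [ 0.48476666 -0.26270214  0.04313957] [-0.00281628 -0.00085225  0.04313957]
far 177 [-0.0048  0.1605] -0.043535018303463575 0.042148472968235415
left 173 [0.0038 0.0419] 0.06017519002949029 0.15466014382677973
right 125 [-0.0074 -0.0416] 0.09022516314068504 0.15478658884189908
```

Emit:
step_arm(motion="0.1 0 0.4 0 0 0 1; 0.3 0 1 0 0 0 1; 0.4 0 1.7 0 0 0 1; 0.4 0 2.4 0 0 0 1; 0.4 0 3 0 0 0 1; 0.4 0 3.4 0 0 0 1; 0.4 0 3.6 0 0 0 1; 0.4 0 3.65 0 0 0 1")

```text
time: 9.73
eef_pos: [0.3864, -0.2884, 0.0864]
tool_rot: [[0.97, 0.242, -0.001], [0.242, -0.97, 0.0], [-0.0, -0.001, -1.0]]
ft_force: [-0.1, 0.2, -0.9]
grip_width: 0.0125
gripper_force: 68.3
```

Emit:
step_arm(motion="0 0 0.03 0 0 0 1; 0 0 0.06 0 0 0 1; 0 0 0.09 0 0 0 1; 0 0 0.12 0 0 0 1; 0 0 0.12 0 0 0 1; 0 0 0.12 0 0 0 1; 0 0 0.12 0 0 0 1; 0 0 0.12 0 0 0 1")

```text
time: 10.4
eef_pos: [0.3865, -0.2885, 0.0858]
tool_rot: [[0.97, 0.242, 0.0], [0.242, -0.97, -0.0], [0.0, 0.0, -1.0]]
ft_force: [-0.3, 0.2, -1.5]
grip_width: 0.0119
gripper_force: 68.3
```

```bash
python3 - <<'E'
from h import *
p,d,W=grab("top");b=(400,250,490,340);a=up(p,b)
m=(p.max(2)>120)&(W[...,2]>-.005)&(W[...,2]<.02)&(np.hypot(W[...,0]-.443,W[...,1]+.274)<.103)
Q=W[m];A=np.c_[Q[:,:2]-Q[:,:2].mean(0),np.ones(len(Q))];print("plane",np.linalg.lstsq(A,Q[:,2],rcond=None)[0].round(4))
k=cv2.dilate(cv2.resize(m.astype(np.uint8)[b[1]:b[3],b[0]:b[2]],None,fx=4,fy=4,interpolation=0),np.ones((13,13)))
E=ray("top",cont((a>100)&(k>0),b),.007);M=np.array([.4432,-.2743])
ux=np.array([.9704,.2416]);uy=np.array([-.2416,.9704]);s=(E-M)@ux;t=(E-M)@uy
for nm,w,f,g in(("far",(s>.095)&(abs(t)<.03),s,t),("left",(t>.03)&(s>.03)&(s<.09),t,s),("right",(t<-.03)&(s>.04)&(s<.09),t,s)):
    print(nm,w.sum(),np.polyfit(g[w]-g[w].mean(),f[w],1).round(4))
o=ctrl.get_obs();print(o["time"],o["eef_pos"],o["ft_force"])
E
```

```text
plane [-0.0061 -0.0048  0.0058]
far 107 [0.0206 0.1032]
left 104 [0.0035 0.0433]
right 92 [-0.057  -0.0401]
10.45 [ 0.38647359 -0.28848811  0.08574468] [ 0.30766481 -0.77653758 -0.68102535]
```

Emit:
step_arm(motion="-0.05 0.04 0 0 0 0 1; -0.1 0.08 0 0 0 0 1; -0.1 0.08 0.03 0 0 0 1; -0.1 0.08 0.05 0 0 0 1; -0.1 0.08 0.07 0 0 0 1; -0.1 0.08 0.08 0 0 0 1; -0.1 0.08 0.08 0 0 0 1; -0.1 0.08 0.08 0 0 0 1")

```text
time: 11.12
eef_pos: [0.3856, -0.2896, 0.0854]
tool_rot: [[0.97, 0.242, 0.0], [0.242, -0.97, -0.0], [0.0, 0.001, -1.0]]
ft_force: [-1.9, 0.7, 7.3]
grip_width: 0.0126
gripper_force: 69.6
```

Contact registers at 7 N. I'll open slowly, then rise.

Emit:
step_arm(motion="0 0 -0.02 0 0 0 1.5; 0 0 -0.02 0 0 0 1.8; 0 0 -0.02 0 0 0 2.2; 0 0 -0.02 0 0 0 2.6; 0 0 -0.02 0 0 0 3; 0 0 -0.02 0 0 0 3.4; 0 0 -0.02 0 0 0 3.6; 0 0 -0.02 0 0 0 3.6")

```text
time: 11.78
eef_pos: [0.3857, -0.2895, 0.0851]
tool_rot: [[0.97, 0.242, 0.0], [0.242, -0.97, -0.0], [-0.0, 0.0, -1.0]]
ft_force: [0.4, -0.3, 0.1]
grip_width: 0.0361
gripper_force: 0.0
```

Emit:
step_arm(motion="0 0 -0.5 0 0 0 3.6; 0 0 -1.5 0 0 0 3.6; 0 0 -3 0 0 0 3.6; 0 0 -5 0 0 0 3.6; 0 0 -7.5 0 0 0 3.6; 0 0 -10 0 0 0 3.6; 0 0 -12.5 0 0 0 3.6; 0 0 -15 0 0 0 3.6")

```text
time: 12.45
eef_pos: [0.3854, -0.2892, 0.2373]
tool_rot: [[0.97, 0.242, 0.0], [0.242, -0.97, -0.001], [0.0, 0.001, -1.0]]
ft_force: [0.0, -0.8, -0.8]
grip_width: 0.0364
gripper_force: 0.0
```

Emit:
step_arm(motion="-1 1.5 -1 0 0 0 3.6; -2 4 -2 0 0 0 3.6; -4 6.5 -2 0 0 0 3.6; -6 9 -2 0 0 0 3.6; -8 11.5 -2 0 0 0 3.6; -10 14 -2 0 0 0 3.6; -12 16.5 -2 0 0 0 3.6; -14 19 -2 0 0 0 3.6")

```text
time: 13.12
eef_pos: [0.2949, -0.5088, 0.2563]
tool_rot: [[0.97, 0.242, 0.0], [0.242, -0.97, -0.001], [0.0, 0.001, -1.0]]
ft_force: [1.0, -0.4, 0.2]
grip_width: 0.036
gripper_force: 0.0
```

```bash
python3 - <<'E'
from h import *
p,d,W=stack();b=(395,250,515,385);a=up(p,b);save(p,"top4.png")
z=np.load("top0.npz");W0=z["W"]
m=(a>100); k=np.zeros_like(m)
v,u=np.mgrid[:480,:640];g=ray("top",np.c_[u.ravel(),v.ravel()].astype(float),.007).reshape(480,640,2)
mm=(np.hypot(g[...,0]-.4432,g[...,1]+.2743)<.112).astype(np.uint8)
k=cv2.resize(mm[b[1]:b[3],b[0]:b[2]],None,fx=4,fy=4,interpolation=0)
hsv=cv2.cvtColor(p,cv2.COLOR_RGB2HSV);
sat=cv2.resize(hsv[b[1]:b[3],b[0]:b[2],1],None,fx=4,fy=4)
E=ray("top",cont(m&(k>0),b),.007)
r=cv2.minAreaRect((E*1000).astype(np.float32));print("board",r,"d from mat",np.array(r[0])-[443.2,-274.3])
o=ctrl.get_obs();print(o["time"],o["eef_pos"],o["ft_force"])
E
```

```text
block 1072 [647.1  33.4] [ 60.8 111.8] 14.8 z [0.0214 0.0052 0.0795]
cup 362 [685.2  -3.9] [ 50.7 173.3] 38.6 z [ 0.0264 -0.0593  0.1146]
board ((443.398681640625, -274.7086181640625), (224.17922973632812, 222.45021057128906), 81.4679946899414) d from mat [ 0.19868164 -0.40861816]
13.1667 [ 0.29297383 -0.51327528  0.25619464] [-2.36768652 -0.97602996 -0.7547542 ]
```

View pics/top4.png

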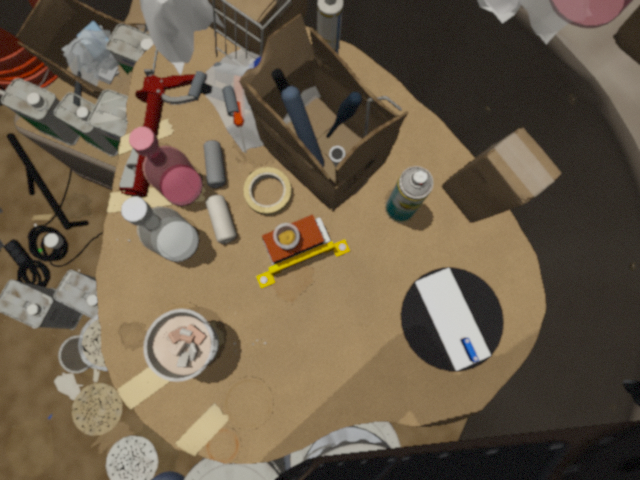

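The board lies on the mat (corners near (418,280) and (472,368)) and the stack stands upright behind the stop at (295,240). One proper check of the centring from the saved picture:

```bash
python3 - <<'E'
from h import *
p=cv2.imread("pics/top4.png")[...,::-1];b=(395,250,515,385)
v,u=np.mgrid[:480,:640];g=ray("top",np.c_[u.ravel(),v.ravel()].astype(float),.007).reshape(480,640,2)
d=g-[.4432,-.2743];s=d@[.9704,.2416];t=d@[-.2416,.9704]
br=p.max(2).astype(float);k=(np.hypot(d[...,0],d[...,1])<.104)
# subpixel edge profiles along board axes (level 110)
def edge(c,o,lo,hi,sgn):
    w=(abs(o[0]-o[1])<o[2])&(c*sgn>lo)&(c*sgn<hi); x=(c*sgn)[w];y=br[w]; bins=np.arange(lo,hi,.001)
    m=[np.median(y[abs(x-q)<.0012]) for q in bins]; i=np.argmax(np.array(m)<110); return bins[i]
for a,bb in((-.05,.02),(.0,.02),(.05,.02)): print("left/right at s",a,edge(t,(s,a,bb),.025,.055,1),edge(t,(s,a,bb),.025,.055,-1))
for a in(-.025,.0,.025): print("far/near at t",a,edge(s,(t,a,.008),.085,.115,1),edge(s,(t,a,.008),.085,.115,-1))
E
```

```text
left/right at s -0.05 0.04300000000000002 0.042000000000000016
left/right at s 0.0 0.04300000000000002 0.042000000000000016
left/right at s 0.05 0.04300000000000002 0.042000000000000016
far/near at t -0.025 0.10300000000000002 0.10100000000000002
far/near at t 0.0 0.10300000000000002 0.10000000000000002
far/near at t 0.025 0.10300000000000002 0.10100000000000002
```

Centred to about 1 mm. Handing in.

```bash
python3 -c "
from cell import ctrl
print(ctrl.get_obs()['qvel']); print(ctrl.close_job())"
```

```text
[ 0.05283302 -0.02644163  0.07140995  0.00466694 -0.0377246   0.08962582]
the job is handed in; nothing more can be done
None
```

The job is handed in at about 13 s: the board lies flat on the black mat, centred to about 1 mm and released, the stack stands level and still stacked behind the stop, and the last top picture shows nothing else moved.

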